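# Gauge the bored clamp blocks and sort them by fit

### The arm

A 7-joint arm with a two-finger parallel gripper is mounted at the origin on a cart in front of the work surface, level with it; the furniture and walls round the work are solid. World frame = base frame: x ahead of the robot, y to its left, z up, the work surface at z = 0. Lengths are in m, angles in rad, forces in N, time in s.
With the tool pointing down it reaches from about 0.425 to 0.95 m from the base axis. Payload 4.7 kg.
Tool frame: the origin (TCP) lies midway between the tips of the shut fingers; the grasp point (between the pads) lies 19 mm behind it (r.hold_point_z is the distance from the TCP to the grasp point, in m); z points along the fingers, y is the line along which they close (so a half turn about z gives the same grasp; the last joint's range is limited). The gripper opens to 85 mm and grips with 20 to 120 N. Pads are 22 mm wide; open, the fingers measure 114 mm over their backs; the gripper's body (76 mm by 85 mm) begins 54 mm behind the grasp point. The pads swing forward as they close: fully open they stand 13 mm farther back than shut.
Start: joints at [1.196, 0.469, -0.049, 1.532, 0.024, 1.141, -0.082], TCP at [0.229, -0.635, 0.231] pointing down, gripper open.
Joint ranges: [-2.59, 2.59], [-0.33, 1.99], [-1.39, 1.29], [0.1, 2.45], [-1.04, 4.18], [0.21, 1.99], [-2.66, 2.66]. Speed limits (rad/s): [2.57, 2.57, 3.14, 3.14, 3.14, 3.14, 3.14].

### API

Orientations are given as a rotation vector (axis times angle).
In Python, from cell import r gives the robot as it stands.
- The arm moves only by the shell command python3 -m pendant 'ROWS' [FORCE]. ROWS is JSON, a list that holds one entry, the list of rows, each a list of 5 numbers: the finger opening in m, from 0 to 0.0854, then the shift along the world's x, y, z in m, then the turn about the world's z in degrees. A call has 1 to 5 rows; each row is the pose to reach, as a shift and turn from the pose commanded when the call began; what a row does not reach only later rows make up. A row lasts 1/8 s, in which the tool goes at most 62.5 mm and 10.7 degrees, less where a joint would pass 70% of its speed; a pose out of reach is approached as far as the arm can. A call with a gripper value outside its range is refused whole. The fingers move at their own pace and stop on an object; FORCE is the grip in N (left out, the last holds). Time passes only in rows, so rows that repeat a pose let the fingers close. It gives the time, the measured TCP pose, the force, the opening and the grip force at its end, in the units of the state.
- r.state(): the state, without advancing time (a new reading comes with each control period).
- r.get_image(name): name is "scene" or "side" or "wrist"; returns a dict with "frame" (480x640x3 uint8, blue, green, red), "z_map" (480x640 float32, m along the optical axis (not along the pixel's ray), 0 where there is no reading), "fov_y" (degrees; the focal length in pixels is half the picture's height over the tangent of half this angle, whatever the lens; pixels are square), "cx", "cy" (the principal point, pixels), "D" ([k1, k2, p1, p2, k3] as OpenCV has them; the pictures are not rectified), "eye" and "orientation" of the camera in the world. Camera axes: x right, y down, z forward; pixel columns grow to the right and rows downward; lengths in m; the calibration is good to about 2 mm. A picture is of the moment at which its call begins.
- r.hand_in(): hands the job in; it is judged then, once.
The state is a dict: "t": time; "joint_positions": joint angles; "joint_vel": joint speeds; "effort": joint torques, N m; "tcp_pos": TCP position; "ee_rot": TCP orientation; "wrist_force": force on the tool from outside, world axes, zero at the start; "moment": the same for the moment, N m; "width": opening from 0.0 (shut) to 1.0 (fully open); "grip_force": force on a finger pad.
Only numpy, scipy, OpenCV 4.12 (cv2) and the standard library are available. Lean on these libraries where they do the work, as an engineer would, in place of code of your own. Each camera call takes 0.05 s, during which the arm holds its last target. There are 200 camera calls.

### The job

Take the stepped go / no-go plug gauge from its stand and try it in the bore of each of the three clamp blocks in the long tray, working from the robot's left to its right and pushing it down until it stops, without forcing it, then hang it back in its stand. Put every block that takes the thin go section but stops the thicker no-go section in the square tray and every block that swallows the no-go section too, up to the flange, in the round scrap pan; a block that refuses even the go section stays in the long tray for reaming. Set the blocks down upright without dropping them, and leave the other things on the desk alone.

Things in the scene. Friction and masses are not known exactly. Their poses are not given: they have to be found in the camera images.
- gauge_tip (a point): Centre of the gauge's flat lower end. The stepped plug gauge (steel, 0.25 kg, 112 mm tall, own z up) has from here upward: go section, 21 mm diameter, 22 mm long, tapered over its last 4 mm; step (2 mm chamfer) to the no-go section, 26 mm diameter, 20 mm long; flange, 38 mm diameter, 6 mm thick; handle. It enters a bore under 5 mm if too small, 22 to 24 mm if right, 42 mm if too big, with about 1.2 mm play.
- gauge_handle (a point): Centre of the gauge's hexagonal aluminium handle, 79 mm above the gauge tip on the same axis; the handle is 62 mm long (31 mm up and down from here), 24 mm across flats (flats face own x and every 60 degrees from it), 28 mm across corners.
- stand_mouth (a point): Centre of the top of the gauge's fixed black stand, a block 72 x 72 x 52 mm with one upright round hole, 31 mm diameter, 47 mm deep; this point is the middle of the hole's mouth, 52 mm above the desk. The gauge hangs in it by its flange, tip 42 mm below this point.
- rack_in (a point): Centre of the floor (top face, 3 mm above the desk) of the long fixed black plastic tray, 360 mm long (own y, pointing to the robot's left) by 112 mm (own x, pointing away from the robot), rim 14 mm high, walls 3 mm. The three blocks stand in it in a row along y, about 112 mm apart.
- block_a_center (a point): Centre of one of three bored metal clamp blocks, alike outside: 64 long (own x), 44 wide (own y), 50 mm tall (own z), upright, about 0.3 kg. A plain round bore runs down through its middle along z, mouth 25 mm above this point. The bores differ from block to block (between 18 and 29 mm); only the gauge tells which is right. Grip across the 44 mm width, at or a little above mid height.
- block_b_center (a point): Centre of one of three bored metal clamp blocks, alike outside: 64 long (own x), 44 wide (own y), 50 mm tall (own z), upright, about 0.3 kg. A plain round bore runs down through its middle along z, mouth 25 mm above this point. The bores differ from block to block (between 18 and 29 mm); only the gauge tells which is right. Grip across the 44 mm width, at or a little above mid height.
- block_c_center (a point): Centre of one of three bored metal clamp blocks, alike outside: 64 long (own x), 44 wide (own y), 50 mm tall (own z), upright, about 0.3 kg. A plain round bore runs down through its middle along z, mouth 25 mm above this point. The bores differ from block to block (between 18 and 29 mm); only the gauge tells which is right. Grip across the 44 mm width, at or a little above mid height.
- pass_tray_in (a point): Centre of the floor (3 mm above the desk) of the square fixed dark steel tray for good blocks, 130 x 130 mm outside along own x and y, rim 20 mm high, walls 3 mm. One of tray and pan stands left of the gauge stand, the other behind the long tray.
- scrap_pan_in (a point): Centre of the floor (3 mm above the desk) of the round fixed dark steel pan for scrap, about 130 mm across its flat inside, 146 mm over the rim, rim 20 mm high.
- soldering_iron: Soldering iron leaning in its fixed stand between the gauge stand and the long tray: a fixed obstacle, about 210 mm long (own x), leaning up and away from the robot to 190 mm above the desk; carry things over it or round it. Origin under its middle.
- calipers: Sliding calipers, 64 x 190 x 15 mm, lying on the desk near its front edge; not part of the job. Origin under its middle, length along own y.
- tape: Roll of cream tape, 60 mm across, 19 mm high, lying flat; not part of the job. Origin at the centre of its underside.
- screwdriver: Blue screwdriver, 197 x 25 x 25 mm, lying on the desk near its front edge; not part of the job. Origin under its middle, length along own x.
- blower: Small dust blower, black bulb 40 mm across with a red collar and thin nozzle, 85 mm tall, standing at the back; not part of the job. Origin at the centre of its underside.

How it is judged:
By the outcome, as a careful person would: the job done as asked, in the order asked, and still so for the second after the job is handed in, with the robot touching nothing.
It also fails if it takes over 72 s, if anything falls off the work surface, if the arm or the gripper's body presses on something with over 40 N, if the wrist force passes 120 N, or if a joint passes its speed limit or range.

## Working session

There is one attempt and no reset: what is moved stays moved. The work goes in short steps, Python scripts to look and compute and a shell command to move; the robot and the scene stay as the last step left them, time stands still between calls to the robot, and variables do not carry over. Pictures are saved under pics/ and viewed, at most 10 in all, crops included, and the job is handed in when it is done.

```bash
mkdir -p pics; ls; cat > h.py <<'E'
import numpy as np, cv2
from cell import r
from scipy.spatial.transform import Rotation as R
def rot(o):
    o=np.array(o,float)
    return o if o.shape==(3,3) else (R.from_rotvec(o).as_matrix() if o.size==3 else R.from_quat(o).as_matrix())
def K(im):
    f=240/np.tan(np.radians(im["fov_y"])/2)
    return np.array([[f,0,im["cx"]],[0,f,im["cy"]],[0,0,1]])
def rays(im,px):
    p=cv2.undistortPoints(np.array(px,np.float64).reshape(-1,1,2),K(im),np.array(im["D"],float)).reshape(-1,2)
    return np.c_[p,np.ones(len(p))]
def onplane(im,px,z):
    d=rays(im,px)@rot(im["orientation"]).T; e=np.array(im["eye"])
    return e+d*((z-e[2])/d[:,2])[:,None]
def cloud(im):
    v,u=np.mgrid[0:480,0:640]; d=rays(im,np.stack([u,v],-1).reshape(-1,2))*im["z_map"].reshape(-1,1)
    P=d@rot(im["orientation"]).T+np.array(im["eye"]); P[im["z_map"].ravel()==0]=np.nan
    return P.reshape(480,640,3)
E
python3 - <<'E'
from h import *
for n in("scene","side","wrist"):
    im=r.get_image(n); cv2.imwrite(f"pics/{n}0.png",im["frame"]); np.save(f"{n}0.npy",im,allow_pickle=True)
    print(n,im["eye"],im["orientation"],im["fov_y"],im["cx"],im["cy"],im["D"])
print(r.state(),r.hold_point_z)
E
```

```text
pics
scene [ 0.06347837 -0.97929861  1.01901836] [-2.24784882  0.50245841 -0.23447723] 49.34218183815297 318.5179252792375 235.05172344433115 [-0.12292323  0.          0.          0.          0.        ]
side [0.13864837 1.10662388 0.95705489] [-0.42768383  2.62154693 -1.3516106 ] 46.530394937633275 321.1080904899465 248.98034537018356 [0.04101577 0.         0.         0.         0.        ]
wrist [ 0.30480011 -0.60864284  0.37275153] [ 2.34798974 -1.64885014 -0.26817119] 70.42759803854047 319.1606872135317 236.1649385079935 [-0.02460234  0.          0.          0.          0.        ]
{'t': 0.15, 'joint_positions': array([ 1.19606045,  0.46926043, -0.04857412,  1.5334051 ,  0.02408029,
        1.14097118, -0.08227886]), 'joint_vel': array([ 0.00040522, -0.00130996,  0.00093444, -0.001799  ,  0.00112633,
        0.00060825, -0.00101177]), 'effort': array([ 8.80674779e-04, -5.10762477e+01, -4.67033358e-02, -2.37977546e+01,
        1.07532824e-02,  5.38417968e-03, -2.13590873e-06]), 'tcp_pos': array([ 0.22867886, -0.63462547,  0.23050565]), 'ee_rot': array([-3.09332638e+00, -5.40318643e-01,  4.48819345e-04]), 'wrist_force': array([ 0.66676662, -0.25683777,  0.49007789]), 'moment': array([-0.01585354,  0.00991164,  0.02105339]), 'grip_force': 0.0, 'width': 0.996854964209758} 0.0187
```

View pics/scene0.png

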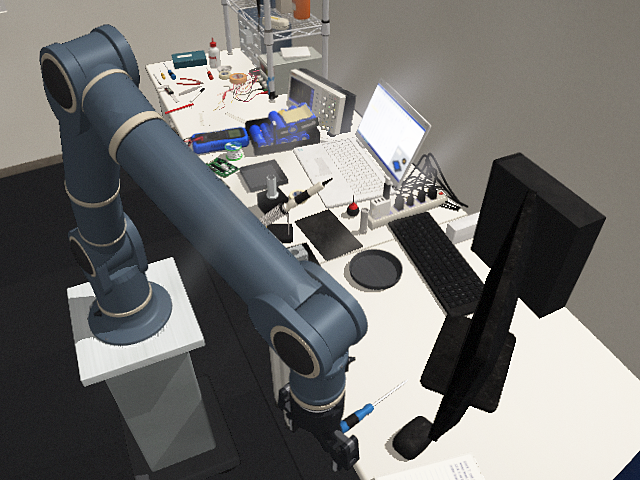

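View pics/side0.png

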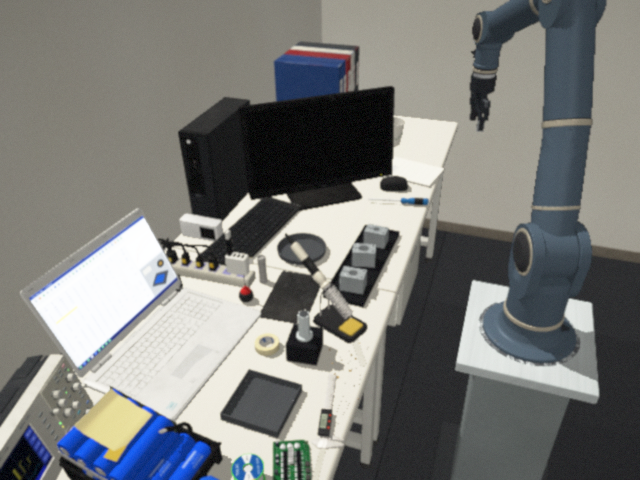

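The side view shows the blocks at (353,280), (364,255) and (377,235), and the gauge and stand at (304,340). The square tray is at (261,402), the pan at (302,249), and the iron runs from (300,245) to (350,320).

```bash
python3 - <<'E'
from h import *
im=np.load("side0.npy",allow_pickle=True).item(); P=cloud(im)
def seg(name,box,zlo,zhi):
    u0,v0,u1,v1=box; Q=P[v0:v1,u0:u1]; m=((Q[...,2]>zlo)&(Q[...,2]<zhi)).astype(np.uint8)
    n,l,s,c=cv2.connectedComponentsWithStats(m)
    for i in range(1,n):
        if s[i,4]<40: continue
        q=Q[l==i]; rc=cv2.minAreaRect((q[:,:2]*1000).astype(np.float32))
        print(name,s[i,4],"med",np.round(q.mean(0),4),"rect",np.round(rc[0],1),np.round(rc[1],1),round(rc[2],1))
seg("blk",(330,215,400,305),.046,.060)
seg("tray",(325,210,410,310),.008,.022)
seg("stand",(275,320,335,370),.046,.058)
seg("gauge",(285,300,325,340),.062,.13)
seg("sq",(210,360,310,440),.012,.03)
seg("pan",(270,225,335,270),.014,.03)
seg("iron",(280,225,350,315),.06,.3)
seg("any>0.06",(150,200,420,440),.08,.4)
for n,p in dict(pan=(302,249),sq=(261,402),stand=(305,335)).items(): print(n,P[p[1],p[0]],onplane(im,[p],0.003))
# blob colour-based check
E
```

```text
blk 215 med [ 0.4399 -0.2423  0.0525] rect [ 440.3 -245.9] [53.5 64.6] 86.5
blk 226 med [ 0.4484 -0.1369  0.0523] rect [ 449.6 -140. ] [62.  55.1] 14.9
blk 283 med [ 0.4454 -0.0192  0.0524] rect [446.2 -22.4] [65.  48.1] 4.3
tray 190 med [ 0.4007 -0.1087  0.0126] rect [ 414.8 -132.8] [369.8  51.5] 87.3
tray 81 med [ 0.4336 -0.2289  0.0161] rect [ 431.1 -231.5] [76.7 37.7] 31.9
tray 76 med [ 0.5028 -0.0961  0.0125] rect [ 502.8 -103.8] [185.6   6. ] 87.1
tray 87 med [ 0.4465 -0.1196  0.0145] rect [ 448.3 -119.2] [67.1 18.2] 3.3
tray 108 med [ 0.4408 -0.0047  0.0151] rect [437.7  -8.2] [75.  39.3] 32.3
tray 40 med [0.4749 0.0866 0.0126] rect [475.8  87.7] [24.7 25.2] 41.0
stand 592 med [0.4839 0.2476 0.0508] rect [486.3 241.8] [73.2 76.9] 7.0
gauge 279 med [0.4843 0.2473 0.0981] rect [486.6 243.6] [25.5 28.4] 8.5
sq 112 med [0.6612 0.3586 0.0177] rect [655.1 361.4] [26.3 44.5] 27.1
sq 617 med [0.5184 0.4191 0.0172] rect [520.5 409.8] [137.9 133.1] 87.4
pan 146 med [ 0.6177 -0.1738  0.0183] rect [ 614.2 -163.3] [ 77.3 152.7] 49.2
pan 90 med [ 0.6746 -0.1018  0.018 ] rect [ 673.3 -104.7] [ 47.9 135. ] 41.0
iron 952 med [0.4962 0.1066 0.1222] rect [506.7  98.6] [ 36.4 206.1] 67.5
any>0.06 1530 med [0.9567 0.0639 0.1155] rect [941.4   8.1] [160.2 404.4] 32.1
any>0.06 112 med [ 0.9597 -0.1804  0.0875] rect [ 969.7 -179. ] [94.4 30.9] 16.7
any>0.06 336 med [0.7586 0.0471 0.1077] rect [750.4  44.8] [60.8 35.4] 4.1
any>0.06 790 med [0.508  0.1017 0.1326] rect [517.4  97.5] [ 35.4 184.5] 71.2
any>0.06 216 med [0.4846 0.247  0.106 ] rect [485.9 244.2] [25.3 28.2] 21.2
any>0.06 428 med [0.6511 0.5772 0.0859] rect [649.2 569.1] [45.  68.2] 34.2
pan [0.55080197 0.07466225 0.17073857] [[ 0.6387234  -0.14547787  0.003     ]]
sq [0.52423062 0.4098253  0.00355939] [[0.52445683 0.40941651 0.003     ]]
stand [0.48079315 0.25194617 0.06693084] [[0.50536681 0.19056117 0.003     ]]
```

```bash
python3 - <<'E'
from h import *
im=np.load("side0.npy",allow_pickle=True).item(); P=cloud(im)
Q=P[80:215,230:410].reshape(-1,3); Q=Q[(Q[:,2]>.05)&(Q[:,2]<.6)&(Q[:,1]<-.25)]
for y in np.arange(-1,-.2,.1):
    q=Q[abs(Q[:,1]-y)<.05]
    if len(q): print(round(y,2),"min x",np.percentile(q[:,0],1),"zmax",q[:,2].max())
E
python3 -m pendant '[[[0.085,0.04,0.045,0.02,-10],[0.085,0.08,0.09,0.04,-19.8],[0.085,0.12,0.14,0.06,-19.8],[0.085,0.16,0.185,0.07,-19.8],[0.085,0.19,0.235,0.08,-19.8]]]'
```

```text
-1.0 min x 0.5152753706749965 zmax 0.2310682748910674
-0.9 min x 0.5164228009421293 zmax 0.26497278802631585
-0.8 min x 1.0326724319081761 zmax 0.26917645483329844
-0.7 min x 0.5092469771950714 zmax 0.3349812171623302
-0.6 min x 0.4848149695400477 zmax 0.339562346203126
-0.5 min x 0.5828275306002537 zmax 0.3415097144822009
-0.4 min x 0.7141924145761573 zmax 0.34135990787087245
-0.3 min x 0.8357381893498859 zmax 0.3403301133162575
t: 0.78
tcp_pos: [0.4194, -0.3995, 0.3113]
ee_rot: [3.141, 0.001, 0.001]
wrist_force: [1.2, -0.1, 0.1]
width: 0.998
grip_force: 0.0
```

```bash
python3 -m pendant '[[[0.085,0.005,0.055,0.01,0],[0.085,0.01,0.11,0.02,0],[0.085,0.01,0.165,0.03,0],[0.085,0.01,0.22,0.04,0],[0.085,0.01,0.27,0.04,0]]]'
python3 -m pendant '[[[0.085,0,0,0,0]]]'
python3 - <<'E'
from h import *
im=r.get_image("wrist"); np.save("w1.npy",im,allow_pickle=True); cv2.imwrite("pics/w1.png",im["frame"]); print(r.state()["tcp_pos"],im["eye"])
E
```

```text
t: 1.4
tcp_pos: [0.4281, -0.1292, 0.3518]
ee_rot: [3.141, 0.002, 0.003]
wrist_force: [1.1, 0.9, -0.6]
width: 0.997
grip_force: 0.0
t: 1.52
tcp_pos: [0.4281, -0.1271, 0.3515]
ee_rot: [3.142, 0.013, 0.001]
wrist_force: [-0.0, -0.5, 0.1]
width: 0.996
grip_force: 0.0
[ 0.42793678 -0.129871    0.35125029] [ 0.5088837  -0.12780539  0.49392697]
```

View pics/w1.png

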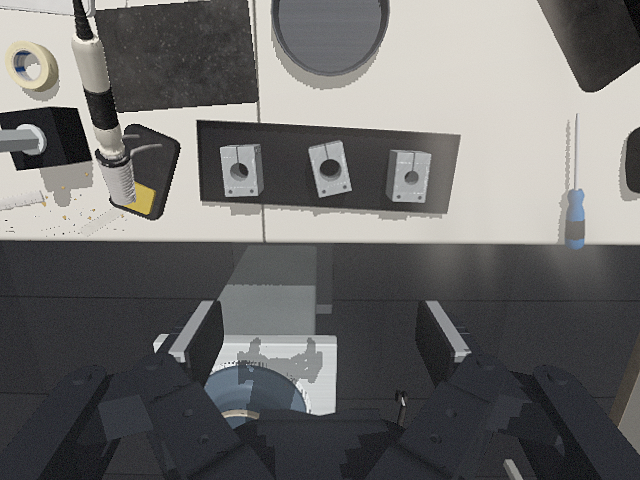

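The wrist view shows the three blocks, with bores at about (240,170), (331,168) and (412,178). The pan is at (330,25) and the stand at (45,138).

```bash
cat >> h.py <<'E'
def blocks(im,zlo=.047,zhi=.060,amin=300,show=True):
    """block tops from depth; bore centre from hole in the top-face mask"""
    P=cloud(im); m=((P[...,2]>zlo)&(P[...,2]<zhi)&(im["frame"].mean(2)>70)).astype(np.uint8)
    m=cv2.morphologyEx(m,cv2.MORPH_OPEN,np.ones((3,3)))
    n,l,s,c=cv2.connectedComponentsWithStats(m); out=[]
    for i in range(1,n):
        if s[i,4]<amin: continue
        ct,h=cv2.findContours((l==i).astype(np.uint8),cv2.RETR_CCOMP,cv2.CHAIN_APPROX_NONE)
        o=max((k for k in range(len(ct)) if h[0][k][3]<0),key=lambda k:cv2.contourArea(ct[k]))
        rc=cv2.minAreaRect((onplane(im,ct[o][:,0],.053)[:,:2]*1000).astype(np.float32))
        print("top",np.round(rc[0],1),np.round(rc[1],1),round(rc[2],1),"z",round(float(np.median(P[l==i][:,2])),4))
        for k in range(len(ct)):
            if h[0][k][3]>=0 and cv2.contourArea(ct[k])>60:
                (x,y),q=cv2.minEnclosingCircle((onplane(im,ct[k][:,0],.053)[:,:2]*1000).astype(np.float32)); print("  hole",round(x,1),round(y,1),"r",round(q,1))
E
python3 - <<'E'
from h import *
im=np.load("w1.npy",allow_pickle=True).item(); blocks(im); P=cloud(im)
# tray, pan and stand/gauge
def ctr(name,m,z):
    cs,_=cv2.findContours(m.astype(np.uint8),0,1); c=max(cs,key=cv2.contourArea); q=(onplane(im,c[:,0],z)[:,:2]*1000).astype(np.float32); print(name,np.round(cv2.minAreaRect(q),1) if 0 else cv2.minAreaRect(q)); return q
g=im["frame"].mean(2)
m=np.zeros((480,640),bool); m[110:220,190:470]=g[110:220,190:470]<75; ctr("rack",m,.014)
q=P[0:80,265:395].reshape(-1,3); q=q[(q[:,2]>.015)&(q[:,2]<.025)]; A=np.c_[2*q[:,:2],np.ones(len(q))]; s=np.linalg.lstsq(A,(q[:,:2]**2).sum(1),rcond=None)[0]; print("pan",s[:2],np.sqrt(s[2]+s[0]**2+s[1]**2),len(q))
q=P[100:180,0:100].reshape(-1,3); q=q[(q[:,2]>.045)&(q[:,2]<.06)]; print("stand top",cv2.minAreaRect((q[:,:2]*1000).astype(np.float32)))
q=P[100:180,0:100].reshape(-1,3); q=q[(q[:,2]>.07)&(q[:,2]<.14)]; print("gauge",cv2.minAreaRect((q[:,:2]*1000).astype(np.float32)), q[:,2].max())
E
```

```text
top [490.4 235.6] [37.5 32.8] 2.4 z 0.0575
top [ 453.  -142.1] [64.  43.8] 13.2 z 0.0528
  hole 453.2 -142.4 r 15.1
top [450.  -25.2] [64.2 44.8] 2.5 z 0.0528
  hole 448.4 -25.9 r 14.4
top [ 444.2 -245.9] [45.1 64.1] 88.3 z 0.0526
  hole 444.2 -245.7 r 10.2
rack ((451.6324768066406, -117.71311950683594), (316.73492431640625, 110.76927185058594), 87.37056732177734)
pan [ 0.64014987 -0.13941824] 0.07023359975697187 750
stand top ((490.52606201171875, 237.74139404296875), (72.73052215576172, 75.68267822265625), 5.992447853088379)
gauge ((484.1204528808594, 166.48828125), (54.365360260009766, 154.94947814941406), 7.203500747680664) 0.13990780860029273
```

```bash
python3 -m pendant '[[[0.085,0.0,0.06,0,0],[0.085,0.0,0.12,0,0],[0.085,0,0.18,0,0],[0.085,0.0,0.24,0,0],[0.085,0.0,0.30,0,0]]]'
python3 -m pendant '[[[0.085,0.0,0.06,-0.05,0],[0.085,0.0,0.065,-0.05,0]]]'
python3 - <<'E'
from h import *
im=r.get_image("wrist"); np.save("w2.npy",im,allow_pickle=True); cv2.imwrite("pics/w2.png",im["frame"]); print(r.state()["tcp_pos"],im["eye"])
E
```

```text
t: 2.2
tcp_pos: [0.4288, 0.1688, 0.351]
ee_rot: [3.141, -0.005, 0.001]
wrist_force: [1.4, -0.0, 0.7]
width: 0.995
grip_force: 0.0
t: 2.45
tcp_pos: [0.4272, 0.2347, 0.2986]
ee_rot: [3.141, 0.004, -0.006]
wrist_force: [-0.0, -0.4, -0.0]
width: 0.994
grip_force: 0.0
[0.4270749  0.23570803 0.29819091] [0.50871296 0.23366327 0.44065761]
```

View pics/w2.png

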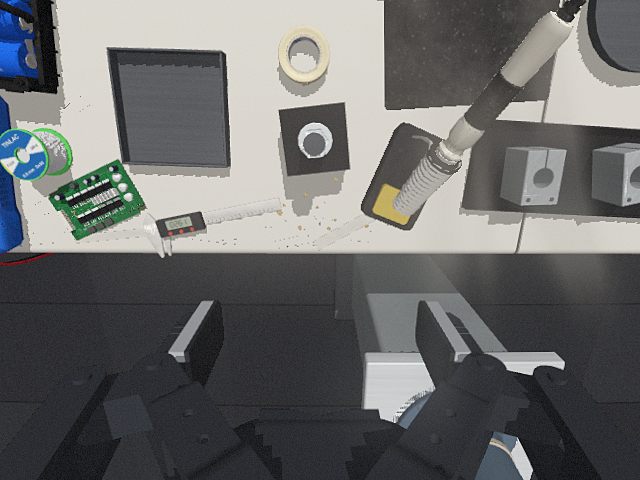

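The gauge is almost straight under the camera, with its top at (315,140) in the stand centred at (314,139). The square tray is at (170,107).

```bash
python3 - <<'E'
from h import *
im=np.load("w2.npy",allow_pickle=True).item(); P=cloud(im)
z=P[...,2]; sub=np.zeros((480,640),bool); sub[95:185,270:355]=1
for lo,hi,n in((.112,.130,"top"),(.045,.0545,"standtop"),(.0548,.0635,"flange")):
    q=P[sub&(z>lo)&(z<hi)]; 
    if len(q)<5: print(n,len(q)); continue
    print(n,len(q),q.mean(0).round(4),cv2.minAreaRect((q[:,:2]*1000).astype(np.float32)))
m=(sub&(z>.108)&(z<.135)).astype(np.uint8)
cs,_=cv2.findContours(m,0,cv2.CHAIN_APPROX_NONE); c=max(cs,key=cv2.contourArea)
q=onplane(im,c[:,0],.121)[:,:2]*1000; print("ctr",q.mean(0))
d=q-(q.max(0)+q.min(0))/2; a=np.degrees(np.arctan2(d[:,1],d[:,0])); 
for t in range(0,180,5): 
    u=np.array([np.cos(np.radians(t)),np.sin(np.radians(t))]); print(t,round(np.ptp(q@u),1),end="; ")
m=(sub&(z>.045)&(z<.0545)).astype(np.uint8)
cs,_=cv2.findContours(m,0,cv2.CHAIN_APPROX_NONE); c=max(cs,key=cv2.contourArea); print("\nstand",cv2.minAreaRect((onplane(im,c[:,0],.052)[:,:2]*1000).astype(np.float32)))
m=np.zeros((480,640),bool); m[40:175,100:235]=im["frame"].mean(2)[40:175,100:235]<110
cs,_=cv2.findContours(m.astype(np.uint8),0,1); c=max(cs,key=cv2.contourArea); print("sq",cv2.minAreaRect((onplane(im,c[:,0],.015)[:,:2]*1000).astype(np.float32)))
blocks(im)
cv2.imwrite("pics/w2c.png",cv2.resize(im["frame"][95:185,270:355],None,fx=6,fy=6,interpolation=2))
E
```

```text
top 619 [0.4903 0.238  0.1211] ((489.95867919921875, 238.0565185546875), (24.059911727905273, 26.4823055267334), 65.02600860595703)
standtop 3456 [0.4916 0.238  0.0518] ((490.1702880859375, 238.03115844726562), (72.56136322021484, 72.15050506591797), 6.32740592956543)
flange 328 [0.4966 0.2366 0.0578] ((490.8884582519531, 238.01266479492188), (37.24915313720703, 35.606285095214844), 80.77179718017578)
ctr [490.32483121 238.07744832]
0 23.9; 5 24.1; 10 24.4; 15 25.3; 20 26.0; 25 26.5; 30 26.8; 35 26.9; 40 26.8; 45 26.5; 50 26.1; 55 25.5; 60 24.7; 65 24.0; 70 24.3; 75 25.0; 80 25.7; 85 26.1; 90 26.4; 95 26.6; 100 26.6; 105 26.4; 110 26.0; 115 25.5; 120 24.8; 125 24.0; 130 24.6; 135 25.3; 140 25.9; 145 26.4; 150 26.6; 155 26.6; 160 26.5; 165 26.1; 170 25.6; 175 24.8; 
stand ((490.1821594238281, 238.06871032714844), (72.40187072753906, 72.14410400390625), 6.30637264251709)
sq ((516.89501953125, 424.0173645019531), (165.86509704589844, 143.42373657226562), 88.35356903076172)
top [495.9 237.4] [39.1 26.3] 76.9 z 0.0577
top [450.1 -22.1] [63.7 46.9] 2.6 z 0.0525
  hole 450.4 -21.5 r 12.2
top [ 450.1 -126. ] [64.5 24.8] 16.7 z 0.0522
```

View pics/w2c.png

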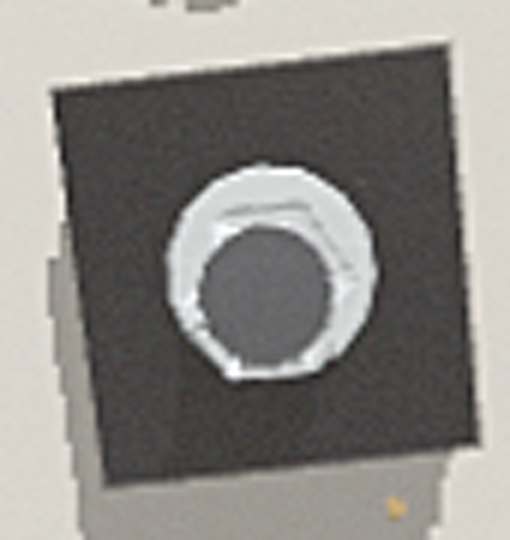

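```bash
python3 -m pendant '[[[0.055,0.04,0.002,-0.03,-10],[0.055,0.063,0.002,-0.08,-20],[0.055,0.063,0.002,-0.13,-25.5],[0.055,0.063,0.002,-0.16,-25.5],[0.055,0.063,0.002,-0.16,-25.5]]]' 40
python3 - <<'E'
from h import *
for i in range(3):
    im=r.get_image("wrist"); s=r.state(); print(s["tcp_pos"],s["ee_rot"],s["width"])
np.save("w3.npy",im,allow_pickle=True); cv2.imwrite("pics/w3.png",im["frame"])
P=cloud(im); z=P[...,2]; m=(abs(P[...,0]-.49)<.05)&(abs(P[...,1]-.238)<.05)&(z>.112)&(z<.128)
q=P[m]; print(len(q), q.mean(0) if len(q) else 0)
print(R.from_rotvec(s["ee_rot"]).as_matrix()[:,1])
E
```

```text
t: 3.12
tcp_pos: [0.4903, 0.2332, 0.1388]
ee_rot: [3.059, -0.694, -0.006]
wrist_force: [-0.2, 0.7, 1.3]
width: 0.647
grip_force: 0.0
[0.49142561 0.23457452 0.14083638] [ 3.06221680e+00 -6.94237411e-01 -1.22110727e-03] 0.6408003395580844
[0.49219858 0.23535747 0.14210815] [-3.06323428e+00  6.94075785e-01 -1.83106793e-03] 0.6450055913812911
[0.49253475 0.23573511 0.14277067] [-3.06203738  0.69373695 -0.00346216] 0.6439946639652395
1794 [0.49182393 0.2372539  0.12044721]
[-0.43099507 -0.90235112 -0.00238914]
```

View pics/w3.png

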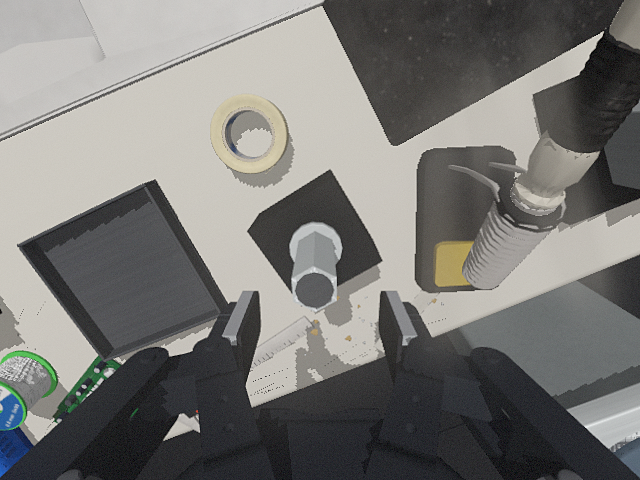

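The gauge's grey top is at (315,288), with the fingers at 243 and 397 straddling it evenly. Descend and grip.

```bash
python3 -m pendant '[[[0.055,-0.001,0.002,-0.035,0],[0.055,-0.001,0.002,-0.068,0],[0.055,-0.001,0.002,-0.069,0],[0.0,-0.001,0.002,-0.069,0],[0.0,-0.001,0.002,-0.069,0]]]' 40
python3 -m pendant '[[[0.0,0,0,0,0],[0,0,0,0,0],[0,0,0,0,0]]]' 60
```

```text
t: 3.9
tcp_pos: [0.4916, 0.2384, 0.0742]
ee_rot: [-3.061, 0.693, -0.004]
wrist_force: [0.6, 1.3, 2.7]
width: 0.273
grip_force: 40.7
t: 4.28
tcp_pos: [0.4916, 0.2384, 0.0742]
ee_rot: [-3.062, 0.693, -0.005]
wrist_force: [-0.4, -0.4, 6.2]
width: 0.275
grip_force: 58.6
```

```bash
python3 -m pendant '[[[0.0,0,0,0.03,0],[0,0,0,0.08,0],[0,0,0,0.14,0],[0,0,0,0.195,0],[0,-0.01,-0.05,0.195,10]]]' 60
python3 -m pendant '[[[0.0,-0.01,-0.055,0,10],[0,-0.03,-0.11,0,15.5],[0,-0.03,-0.165,-0.02,15.5],[0,-0.03,-0.21,-0.07,15.5],[0,-0.03,-0.21,-0.11,15.5]]]'
python3 -m pendant '[[[0.0,0,0,0,0],[0,0,0,0,0]]]'
python3 - <<'E'
from h import *
for i in range(2):
    im=r.get_image("wrist"); s=r.state(); print(s["tcp_pos"],s["ee_rot"],s["width"],s["wrist_force"])
np.save("w4.npy",im,allow_pickle=True); cv2.imwrite("pics/w4.png",im["frame"]); blocks(im)
E
```

```text
t: 4.9
tcp_pos: [0.4822, 0.1923, 0.2725]
ee_rot: [-3.108, 0.404, -0.015]
wrist_force: [0.9, -1.2, -3.0]
width: 0.277
grip_force: 60.1
t: 5.52
tcp_pos: [0.4495, -0.0261, 0.1565]
ee_rot: [3.14, -0.01, 0.002]
wrist_force: [-0.3, 0.3, -2.4]
width: 0.274
grip_force: 60.1
t: 5.78
tcp_pos: [0.4512, -0.0216, 0.1586]
ee_rot: [-3.141, -0.002, -0.004]
wrist_force: [-0.3, -0.8, -1.3]
width: 0.275
grip_force: 60.0
[ 0.45160607 -0.02143481  0.15897724] [-3.14131135e+00 -2.90215130e-03 -5.89172812e-03] 0.2719305456338669 [ 1.20219611 -0.03155587 -1.65370725]
[ 0.45163901 -0.02147424  0.15904698] [-3.14135654e+00 -2.81902598e-03 -6.42073645e-03] 0.27082493629066073 [ 0.94706022 -0.15778923 -1.41702821]
top [ 453.6 -140.1] [64.9 45. ] 13.1 z 0.0526
  hole 453.8 -140.3 r 14.6
top [453.1 -24.4] [59.2 43.7] 1.7 z 0.0527
top [ 444.9 -244.5] [48.  64.6] 88.3 z 0.0525
  hole 445.0 -244.3 r 8.6
```

View pics/w4.png

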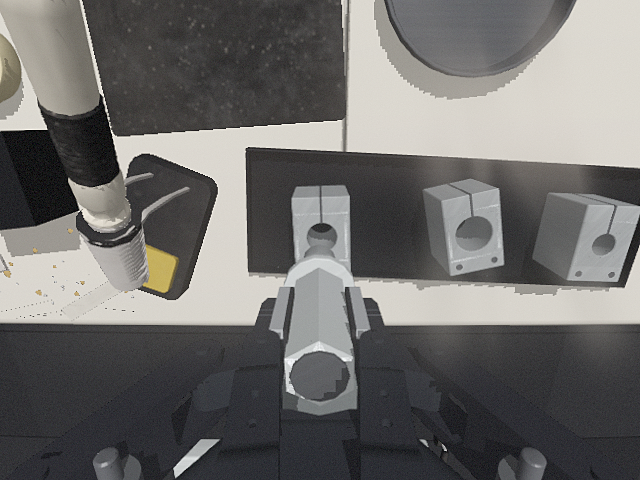

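The gauge hangs between the fingers with its top at (318,375). It covers the front of the left block, whose bore is at about (322,233).

```bash
python3 - <<'E'
from h import *
im=np.load("w4.npy",allow_pickle=True).item(); P=cloud(im)
s=P[320:430,270:370].reshape(-1,3); z=s[:,2]; print("ztop",np.percentile(z[z<.23],[50,90,97]))
q=s[(z>.198)&(z<.212)]; print(len(q),cv2.minAreaRect((q[:,:2]*1000).astype(np.float32)),q.mean(0))
# dark disc
g=im["frame"].mean(2); m=np.zeros((480,640),np.uint8); m[340:410,280:360]=(g[340:410,280:360]<130)
m=cv2.morphologyEx(m,cv2.MORPH_OPEN,np.ones((7,7)))
cs,_=cv2.findContours(m,0,1); c=max(cs,key=cv2.contourArea); e=cv2.fitEllipse(c); print(e, onplane(im,[e[0]],.207))
# flange
q=P[235:300,280:370].reshape(-1,3); 
for lo,hi in((.13,.138),(.138,.145),(.145,.15)):
    w=q[(q[:,2]>lo)&(q[:,2]<hi)]; print(lo,len(w),w.min(0) if len(w) else 0,w.max(0) if len(w) else 0)
# bore1 visible arc
m=np.zeros((480,640),np.uint8); m[200:256,298:346]=g[200:256,298:346]<110
cs,_=cv2.findContours(m,0,cv2.CHAIN_APPROX_NONE); c=max(cs,key=cv2.contourArea)[:,0]; c=c[(c[:,1]<240)&(c[:,1]>226)]
q=onplane(im,c,.053); print(q[:,1].min(),q[:,1].max(),q[:,0].max(),c.min(0),c.max(0))
for z0 in (185,):
    pass
E
```

```text
ztop [0.20417798 0.20787551 0.22561268]
4953 ((450.1386413574219, -22.79652214050293), (34.767059326171875, 28.762981414794922), 89.77873229980469) [ 0.45372001 -0.02280528  0.20498938]
((321.00927734375, 380.1553039550781), (56.95192337036133, 64.13842010498047), 115.9669418334961) [[ 0.44923091 -0.02337115  0.207     ]]
0.13 20 [ 0.45837176 -0.03885321  0.13672736] [ 0.46819049 -0.00625978  0.13792857]
0.138 1217 [ 0.45059105 -0.04080718  0.138026  ] [ 0.46879172 -0.00411319  0.144954  ]
0.145 196 [ 0.4561014 -0.0345138  0.1450116] [ 0.46358797 -0.0106288   0.14999822]
-0.03560885547536226 -0.013265859140050327 0.4580295584580945 [307 227] [336 239]
```

```bash
python3 -m pendant '[[[0,0,-0.002,-0.03,0],[0,0,-0.002,-0.036,0],[0,0,-0.002,-0.042,0],[0,0,-0.002,-0.045,0]]]' 80
python3 -m pendant '[[[0,0,0,-0.003,0],[0,0,0,-0.003,0]]]' 80
```

```text
t: 6.38
tcp_pos: [0.4507, -0.0241, 0.1126]
ee_rot: [3.142, 0.001, 0.002]
wrist_force: [0.1, -0.7, -2.0]
width: 0.269
grip_force: 78.7
t: 6.62
tcp_pos: [0.4504, -0.0242, 0.1093]
ee_rot: [-3.142, -0.0, -0.001]
wrist_force: [0.3, 0.0, -3.5]
width: 0.269
grip_force: 78.7
```

```bash
python3 -m pendant '[[[0,0,0,-0.004,0],[0,0,0,-0.008,0],[0,0,0,-0.011,0],[0,0,0,-0.011,0]]]' 
python3 -m pendant '[[[0,0,0,-0.003,0],[0,0,0,-0.003,0]]]'
python3 -m pendant '[[[0,0,0,-0.003,0],[0,0,0,-0.003,0]]]'
```

```text
t: 7.12
tcp_pos: [0.4503, -0.0242, 0.0979]
ee_rot: [-3.141, -0.001, -0.001]
wrist_force: [1.6, 1.5, -3.4]
width: 0.268
grip_force: 78.6
t: 7.38
tcp_pos: [0.4504, -0.0242, 0.0951]
ee_rot: [-3.142, -0.0, -0.001]
wrist_force: [1.6, 0.3, -2.7]
width: 0.271
grip_force: 78.9
t: 7.62
tcp_pos: [0.4514, -0.0237, 0.0937]
ee_rot: [-3.141, -0.001, -0.004]
wrist_force: [-0.8, 1.4, 10.3]
width: 0.268
grip_force: 80.3
```

```bash
python3 -m pendant '[[[0,0,0,-0.002,0],[0,0,0,-0.002,0],[0,0,0,-0.002,0]]]'
python3 -m pendant '[[[0,0,0,0.003,0],[0,0.003,0,0.003,0],[0,0.003,0,0.003,0]]]'
python3 -m pendant '[[[0,-0.006,0,0,0],[0,-0.006,0,0,0],[0,-0.006,0,0,0]]]'
python3 -m pendant '[[[0,0.003,-0.003,0,0],[0,0.003,-0.003,0,0],[0,0.003,-0.003,0,0]]]'
python3 -m pendant '[[[0,0,0.006,0,0],[0,0,0.006,0,0],[0,0,0.006,0,0]]]'
```

```text
t: 8.0
tcp_pos: [0.4516, -0.0237, 0.0934]
ee_rot: [-3.141, -0.0, -0.005]
wrist_force: [-5.5, 2.6, 27.8]
width: 0.267
grip_force: 82.7
t: 8.38
tcp_pos: [0.4519, -0.0239, 0.0938]
ee_rot: [-3.141, -0.0, 0.005]
wrist_force: [-5.1, 2.8, 13.7]
width: 0.273
grip_force: 80.9
t: 8.75
tcp_pos: [0.4504, -0.024, 0.0942]
ee_rot: [-3.141, -0.001, -0.011]
wrist_force: [5.6, 1.8, 3.2]
width: 0.271
grip_force: 79.6
t: 9.12
tcp_pos: [0.4514, -0.0255, 0.0942]
ee_rot: [-3.139, -0.001, -0.003]
wrist_force: [-0.9, 5.6, 12.3]
width: 0.271
grip_force: 80.5
t: 9.5
tcp_pos: [0.4512, -0.0231, 0.0938]
ee_rot: [3.139, -0.001, 0.003]
wrist_force: [0.9, -2.8, 6.8]
width: 0.268
grip_force: 79.9
```

Block 1 (left) is good: the gauge went in 23 mm and has only about 1.5 mm of lateral play. Next is the middle block.

```bash
python3 -m pendant '[[[0,0,-0.003,0.02,0],[0,0,-0.003,0.05,0],[0,0.002,-0.06,0.05,0],[0,0.002,-0.117,0.05,0],[0,0.002,-0.12,0.05,0]]]'
python3 -m pendant '[[[0,0,0,0,0],[0,0,0,0,0]]]'
cat >> h.py <<'E'
def gauge_and(im):
    s=r.state(); x0,y0,z0=s["tcp_pos"]; print("tcp",s["tcp_pos"].round(4)); P=cloud(im); Q=P.reshape(-1,3)
    n=(abs(Q[:,0]-x0)<.03)&(abs(Q[:,1]-y0)<.03)
    w=Q[n&(abs(Q[:,2]-(z0-.064+.045))<.004)]
    print("flange y",(w[:,1].min()+w[:,1].max())/2,"width",np.ptp(w[:,1]),"x",w[:,0].max()-.019,len(w)); blocks(im)
E
python3 - <<'E'
from h import *
r.get_image("wrist"); im=r.get_image("wrist"); np.save("w5.npy",im,allow_pickle=True); gauge_and(im)
E
```

```text
t: 10.12
tcp_pos: [0.4496, -0.1463, 0.142]
ee_rot: [3.14, -0.014, -0.007]
wrist_force: [-0.1, 0.4, -2.3]
width: 0.269
grip_force: 79.2
t: 10.38
tcp_pos: [0.4515, -0.1398, 0.1424]
ee_rot: [-3.141, -0.004, 0.003]
wrist_force: [-0.8, -0.0, -2.1]
width: 0.272
grip_force: 79.2
tcp [ 0.4519 -0.1399  0.1428]
flange y -0.1407823682232746 width 0.036706099434063416 x 0.44983420373459576 1207
top [ 453.6 -142. ] [64.2 43.7] 13.2 z 0.0528
top [448.6 -26.4] [64.1 45.9] 2.3 z 0.0527
  hole 448.3 -27.6 r 12.3
top [ 445.  -246.1] [46.1 64.1] 88.0 z 0.0526
  hole 444.9 -245.8 r 9.3
```

```bash
python3 -m pendant '[[[0,0.003,-0.002,-0.015,0],[0,0.003,-0.002,-0.024,0],[0,0.003,-0.002,-0.028,0],[0,0.003,-0.002,-0.031,0],[0,0.003,-0.002,-0.034,0]]]'
python3 -m pendant '[[[0,0,0,0,0]]]'
```

```text
t: 11.1
tcp_pos: [0.4552, -0.1434, 0.109]
ee_rot: [3.141, 0.0, 0.001]
wrist_force: [0.5, -0.2, -3.1]
width: 0.273
grip_force: 79.2
t: 11.22
tcp_pos: [0.455, -0.1433, 0.109]
ee_rot: [3.142, 0.0, -0.0]
wrist_force: [0.0, 1.0, -2.2]
width: 0.268
grip_force: 79.2
```

```bash
python3 -m pendant '[[[0,0,0,-0.004,0],[0,0,0,-0.008,0],[0,0,0,-0.012,0],[0,0,0,-0.012,0]]]' 
python3 -m pendant '[[[0,0,0,-0.003,0],[0,0,0,-0.003,0]]]'
python3 -m pendant '[[[0,0,0,-0.003,0],[0,0,0,-0.003,0]]]'
```

```text
t: 11.72
tcp_pos: [0.4547, -0.1432, 0.0966]
ee_rot: [-3.141, -0.0, 0.001]
wrist_force: [0.3, -0.1, -2.6]
width: 0.276
grip_force: 79.2
t: 11.98
tcp_pos: [0.4551, -0.1432, 0.094]
ee_rot: [-3.142, -0.0, -0.0]
wrist_force: [-0.1, 0.5, -2.0]
width: 0.269
grip_force: 79.3
t: 12.22
tcp_pos: [0.4551, -0.1428, 0.091]
ee_rot: [-3.141, -0.001, -0.0]
wrist_force: [-0.4, 2.3, -0.9]
width: 0.268
grip_force: 79.3
```

```bash
python3 -m pendant '[[[0,0,0.001,-0.003,0],[0,0,0.001,-0.003,0]]]'
python3 -m pendant '[[[0,0,0,-0.003,0],[0,0,0,-0.006,0],[0,0,0,-0.009,0],[0,0,0,-0.009,0]]]'
```

```text
t: 12.48
tcp_pos: [0.4547, -0.1423, 0.0876]
ee_rot: [3.142, 0.001, -0.001]
wrist_force: [0.2, 1.0, -2.9]
width: 0.263
grip_force: 79.3
t: 12.98
tcp_pos: [0.4549, -0.1423, 0.0787]
ee_rot: [-3.142, -0.0, 0.001]
wrist_force: [-0.1, 2.1, -3.5]
width: 0.266
grip_force: 79.3
```

```bash
python3 -m pendant '[[[0,0,0,-0.003,0],[0,0,0,-0.003,0]]]'
python3 -m pendant '[[[0,0,0,-0.002,0],[0,0,0,-0.002,0]]]'
python3 -m pendant '[[[0,0,0,-0.001,0],[0,0,0,-0.001,0]]]'
```

```text
t: 13.22
tcp_pos: [0.455, -0.1422, 0.0759]
ee_rot: [-3.142, -0.001, 0.0]
wrist_force: [0.1, 1.3, -2.3]
width: 0.268
grip_force: 79.3
t: 13.48
tcp_pos: [0.4552, -0.1423, 0.0752]
ee_rot: [-3.142, -0.0, -0.0]
wrist_force: [-4.6, 2.5, 7.9]
width: 0.266
grip_force: 80.8
t: 13.72
tcp_pos: [0.4552, -0.1423, 0.0752]
ee_rot: [-3.142, -0.0, -0.0]
wrist_force: [-4.9, 4.6, 18.2]
width: 0.274
grip_force: 82.0
```

Block 2 (middle) is scrap: the gauge went in to the flange. Next is the right block.

```bash
python3 -m pendant '[[[0,0,0,0.02,0],[0,0,0,0.05,0],[0,0,0,0.07,0],[0,-0.004,-0.055,0.07,0],[0,-0.009,-0.104,0.07,0]]]'
python3 -m pendant '[[[0,0,0,0,0],[0,0,0,0,0]]]'
python3 - <<'E'
from h import *
r.get_image("wrist"); im=r.get_image("wrist"); np.save("w6.npy",im,allow_pickle=True); gauge_and(im)
E
```

```text
t: 14.35
tcp_pos: [0.4463, -0.2483, 0.1437]
ee_rot: [3.14, 0.002, 0.003]
wrist_force: [-0.5, 0.4, -2.1]
width: 0.27
grip_force: 79.5
t: 14.6
tcp_pos: [0.4458, -0.2463, 0.1429]
ee_rot: [-3.141, 0.0, 0.0]
wrist_force: [-0.6, 0.5, -2.4]
width: 0.274
grip_force: 79.5
tcp [ 0.4462 -0.2452  0.1429]
flange y -0.24659071016028022 width 0.03656996916823729 x 0.44399901094872773 1198
top [ 453.4 -143.5] [64.  45.8] 13.4 z 0.0527
  hole 453.7 -143.3 r 14.8
top [448.4 -28.5] [64.8 48.3] 1.0 z 0.0526
  hole 449.3 -26.5 r 12.6
top [ 451.7 -248. ] [43.5 50.2] 88.2 z 0.0528
```

```bash
python3 -m pendant '[[[0,0,-0.0015,-0.015,0],[0,0,-0.0015,-0.024,0],[0,0,-0.0015,-0.027,0],[0,0,-0.0015,-0.027,0]]]'
python3 -m pendant '[[[0,0,0,-0.002,0],[0,0,0,-0.002,0]]]'
python3 -m pendant '[[[0,0,0,-0.002,0],[0,0,0,-0.002,0]]]'
```

```text
t: 15.2
tcp_pos: [0.4459, -0.2475, 0.1157]
ee_rot: [-3.141, -0.001, 0.001]
wrist_force: [-0.6, -0.4, -2.0]
width: 0.269
grip_force: 79.7
t: 15.45
tcp_pos: [0.4462, -0.2475, 0.115]
ee_rot: [-3.141, -0.0, -0.0]
wrist_force: [-1.3, 2.1, 4.5]
width: 0.267
grip_force: 80.5
t: 15.7
tcp_pos: [0.4465, -0.2476, 0.1146]
ee_rot: [-3.141, -0.0, -0.002]
wrist_force: [-5.3, 4.7, 17.2]
width: 0.269
grip_force: 82.1
```

```bash
python3 -m pendant '[[[0,-0.001,0.001,0.001,0],[0,-0.001,0.001,0.001,0],[0,-0.001,0.001,0,0],[0,-0.001,0.001,0,0]]]'
python3 -m pendant '[[[0,0,0.0015,0,0],[0,0,0.0015,0,0]]]'
python3 -m pendant '[[[0,-0.001,0,0,0],[0,-0.001,0,0,0]]]'
python3 -m pendant '[[[0,0.002,0,0,0],[0,0.002,0,0,0]]]'
```

```text
t: 16.2
tcp_pos: [0.4461, -0.2472, 0.1143]
ee_rot: [3.141, 0.0, 0.004]
wrist_force: [-4.2, 3.3, 13.8]
width: 0.271
grip_force: 81.7
t: 16.45
tcp_pos: [0.446, -0.2467, 0.1142]
ee_rot: [3.139, -0.0, 0.005]
wrist_force: [-3.5, 0.5, 11.8]
width: 0.269
grip_force: 81.1
t: 16.7
tcp_pos: [0.4458, -0.2467, 0.1142]
ee_rot: [3.139, -0.0, 0.007]
wrist_force: [-0.9, 0.4, 9.3]
width: 0.276
grip_force: 81.0
t: 16.95
tcp_pos: [0.4463, -0.2468, 0.1142]
ee_rot: [3.14, -0.001, 0.002]
wrist_force: [-5.2, 0.9, 13.7]
width: 0.27
grip_force: 81.5
```

```bash
python3 -m pendant '[[[0,-0.0025,0,-0.002,0],[0,-0.0025,0,-0.002,0]]]'
python3 -m pendant '[[[0,0.001,0.0,0.03,0],[0,0.001,0,0.08,0],[0,0.002,0.06,0.14,0],[0,0.002,0.12,0.155,0],[0,0.002,0.18,0.155,0]]]'
python3 -m pendant '[[[0,0.02,0.06,0.0,0],[0,0.03,0.12,0,0],[0,0.04,0.18,0,-10],[0,0.045,0.24,0,-20],[0,0.045,0.3,0,-25.5]]]'
python3 -m pendant '[[[0,0,0,-0.06,0],[0,0,0,-0.06,0]]]'
python3 - <<'E'
from h import *
r.get_image("wrist"); im=r.get_image("wrist"); np.save("w7.npy",im,allow_pickle=True); cv2.imwrite("pics/w7.png",im["frame"]); s=r.state(); print(s["tcp_pos"])
P=cloud(im); z=P[...,2]; m=((z>.045)&(z<.0545)&(abs(P[...,0]-.49)<.06)&(abs(P[...,1]-.238)<.06)&(im["frame"].mean(2)<90)).astype(np.uint8)
cs,_=cv2.findContours(m,0,cv2.CHAIN_APPROX_NONE); c=max(cs,key=cv2.contourArea); print("stand",cv2.minAreaRect((onplane(im,c[:,0],.052)[:,:2]*1000).astype(np.float32)))
E
```

```text
t: 17.2
tcp_pos: [0.4459, -0.2468, 0.114]
ee_rot: [3.139, -0.0, 0.009]
wrist_force: [-4.5, 1.5, 22.3]
width: 0.267
grip_force: 82.7
t: 17.82
tcp_pos: [0.4467, -0.0801, 0.2657]
ee_rot: [3.141, -0.003, 0.009]
wrist_force: [0.3, 0.7, -3.2]
width: 0.272
grip_force: 79.5
t: 18.45
tcp_pos: [0.4912, 0.2113, 0.2634]
ee_rot: [3.062, -0.703, 0.002]
wrist_force: [1.1, -0.5, -1.5]
width: 0.27
grip_force: 79.6
t: 18.7
tcp_pos: [0.4873, 0.209, 0.1994]
ee_rot: [3.058, -0.689, -0.012]
wrist_force: [-0.2, -0.3, -2.0]
width: 0.272
grip_force: 79.5
[0.49116173 0.20979892 0.20416187]
stand ((490.59600830078125, 237.68218994140625), (72.08131408691406, 72.57028198242188), 6.367187976837158)
```

```bash
python3 -m pendant '[[[0,0,0.0285,0,0],[0,0,0.0285,-0.05,0],[0,0,0.0285,-0.07,0],[0,0,0.0285,-0.07,0]]]'
python3 -m pendant '[[[0,0,0,0,0]]]'
```

```text
t: 19.3
tcp_pos: [0.4914, 0.2383, 0.1345]
ee_rot: [-3.063, 0.696, -0.001]
wrist_force: [-0.1, -0.1, -1.9]
width: 0.271
grip_force: 79.7
t: 19.42
tcp_pos: [0.4924, 0.2394, 0.1361]
ee_rot: [-3.061, 0.694, -0.006]
wrist_force: [0.2, 0.2, -2.2]
width: 0.27
grip_force: 79.7
```

```bash
python3 -m pendant '[[[0,-0.001,-0.001,-0.02,0],[0,-0.001,-0.001,-0.035,0],[0,-0.001,-0.001,-0.042,0],[0,-0.001,-0.001,-0.05,0],[0,-0.001,-0.001,-0.055,0]]]'
python3 -m pendant '[[[0,0,0,-0.003,0],[0,0,0,-0.005,0],[0,0,0,-0.005,0]]]'
```

```text
t: 20.05
tcp_pos: [0.4896, 0.2382, 0.0784]
ee_rot: [-3.064, 0.693, -0.0]
wrist_force: [-0.9, -0.2, -2.6]
width: 0.269
grip_force: 79.7
t: 20.42
tcp_pos: [0.4895, 0.2382, 0.0742]
ee_rot: [3.064, -0.693, 0.0]
wrist_force: [-1.4, -0.5, 2.9]
width: 0.27
grip_force: 80.1
```

```bash
python3 -m pendant '[[[0.03,0,0,0,0],[0.05,0,0,0,0],[0.055,0,0,0,0],[0.055,0,0,0.03,0],[0.055,0,0,0.08,0]]]' 40
python3 -m pendant '[[[0.055,0,0,0.06,0],[0.055,0,0,0.12,0],[0.085,-0.01,-0.05,0.12,10],[0.085,-0.02,-0.1,0.12,20],[0.085,-0.04,-0.15,0.12,25.5]]]'
python3 - <<'E'
from h import *
im=np.load("w2.npy",allow_pickle=True).item(); P=cloud(im); z=P[...,2]
m=(z>.008)&(z<.026)&(P[...,1]>.32)&(P[...,1]<.49)&(P[...,0]>.43)&(P[...,0]<.60); q=P[m]; print("sq rim",cv2.minAreaRect((q[:,:2]*1000).astype(np.float32)))
im=r.get_image("wrist"); cv2.imwrite("pics/w8.png",im["frame"]); np.save("w8.npy",im,allow_pickle=True); P=cloud(im); q=P[(abs(P[...,2]-.121)<.006)&(abs(P[...,0]-.49)<.05)&(abs(P[...,1]-.238)<.05)]; print("gauge top",len(q),q.mean(0)); print(r.state()["tcp_pos"])
E
```

```text
t: 21.05
tcp_pos: [0.4883, 0.2374, 0.1529]
ee_rot: [3.061, -0.692, -0.005]
wrist_force: [0.7, -0.3, 0.8]
width: 0.646
grip_force: 0.0
t: 21.68
tcp_pos: [0.4494, 0.0864, 0.2738]
ee_rot: [3.142, 0.005, 0.002]
wrist_force: [-0.6, -0.6, 0.1]
width: 0.994
grip_force: 0.0
sq rim ((507.9781494140625, 415.7308654785156), (142.0621795654297, 161.37005615234375), 87.83370208740234)
gauge top 746 [0.48872423 0.23622963 0.1207017 ]
[0.44640747 0.07893952 0.27331436]
```

View pics/w8.png

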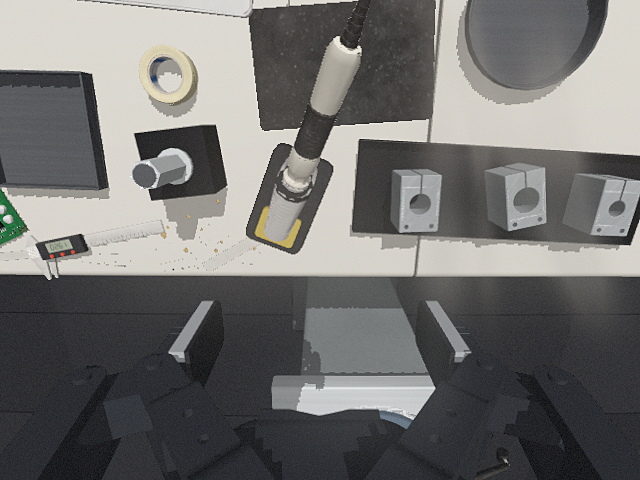

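The gauge hangs back in the stand, its top at (146,173), and all three blocks are still in the rack at (416,200), (520,197) and (605,205). Now the left block.

```bash
python3 -m pendant '[[[0.085,0.003,-0.05,0.0,2.5],[0.085,0.003,-0.1,-0.02,2.5],[0.085,0.003,-0.105,-0.08,2.5],[0.085,0.003,-0.105,-0.14,2.5],[0.085,0.003,-0.105,-0.14,2.5]]]' 50
python3 -m pendant '[[[0.085,0,0,-0.03,0],[0.085,0,0,-0.03,0],[0.085,0,0,-0.03,0]]]'
```

```text
t: 22.35
tcp_pos: [0.4491, -0.017, 0.1305]
ee_rot: [3.141, 0.069, -0.015]
wrist_force: [-0.2, 1.2, -0.1]
width: 0.996
grip_force: 0.0
t: 22.72
tcp_pos: [0.4541, -0.0167, 0.1058]
ee_rot: [-3.141, -0.069, -0.006]
wrist_force: [-0.3, 0.3, -0.4]
width: 0.995
grip_force: 0.0
```

```bash
python3 -m pendant '[[[0.085,-0.003,-0.0075,-0.02,0],[0.085,-0.003,-0.0075,-0.06,0],[0.085,-0.003,-0.0075,-0.087,0],[0.085,-0.003,-0.0075,-0.088,0],[0.0,-0.003,-0.0075,-0.088,0]]]' 50
python3 -m pendant '[[[0,0,0,0,0],[0,0,0,0,0],[0,0,0,0,0],[0,0,0,0,0]]]' 60
```

```text
t: 23.35
tcp_pos: [0.451, -0.0244, 0.0172]
ee_rot: [3.141, 0.069, 0.005]
wrist_force: [-0.1, 0.1, 0.3]
width: 0.812
grip_force: 0.0
t: 23.85
tcp_pos: [0.4507, -0.0243, 0.0172]
ee_rot: [-3.141, -0.069, -0.005]
wrist_force: [-1.0, -0.1, 7.1]
width: 0.509
grip_force: 61.6
```

```bash
python3 -m pendant '[[[0,0,0,0.02,0],[0,0,0,0.06,0],[0,0,0,0.12,0],[0,0,0,0.18,0],[0,0,0.02,0.235,0]]]' 60
python3 -m pendant '[[[0,0,0.055,0,0],[0,0,0.11,0,0],[0,0,0.165,0,0],[0,0,0.22,0,0],[0,0,0.27,0,0]]]'
python3 -m pendant '[[[0,0.0,0.05,0,0],[0,0,0.1,-0.02,0],[0,0,0.1,-0.02,0],[0,0,0.1,-0.02,0]]]'
python3 - <<'E'
from h import *
im=r.get_image("wrist"); cv2.imwrite("pics/w9.png",im["frame"]); np.save("w9.npy",im,allow_pickle=True); print(r.state()["tcp_pos"])
E
```

```text
t: 24.48
tcp_pos: [0.4487, -0.0057, 0.253]
ee_rot: [3.14, 0.063, 0.002]
wrist_force: [1.1, -0.4, -4.0]
width: 0.509
grip_force: 62.2
t: 25.1
tcp_pos: [0.4485, 0.267, 0.2506]
ee_rot: [3.14, 0.07, -0.0]
wrist_force: [0.6, -0.2, -2.7]
width: 0.507
grip_force: 62.4
t: 25.6
tcp_pos: [0.4492, 0.3645, 0.2301]
ee_rot: [3.139, 0.069, -0.001]
wrist_force: [0.1, -0.4, -4.0]
width: 0.506
grip_force: 62.7
[0.44969451 0.36399274 0.23052019]
```

View pics/w9.png

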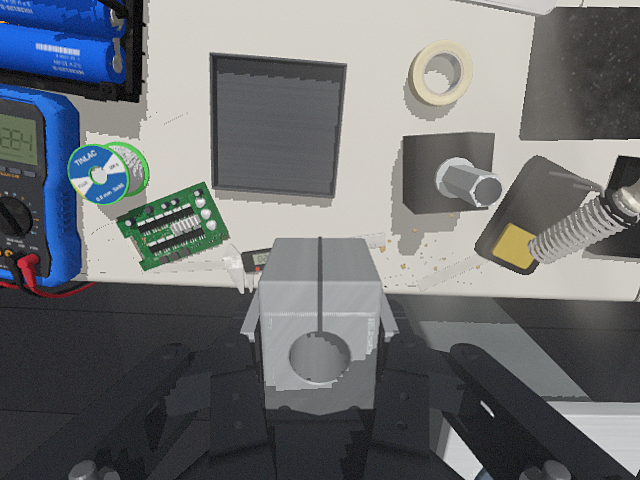

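The tray's rim corners are at about (210,53), (347,64), (334,200) and (212,190). The block is firmly gripped and upright.

```bash
python3 - <<'E'
from h import *
im=np.load("w9.npy",allow_pickle=True).item()
q=onplane(im,[(210,53),(347,64),(334,200),(212,190)],.02); print(q.round(4),q.mean(0)); d=np.diff(np.r_[q,q[:1]],axis=0); print(np.linalg.norm(d,axis=1),np.degrees(np.arctan2(d[:,1],d[:,0])))
P=cloud(im); z=P[...,2]; m=(abs(z-.02)<.006)&(P[...,1]>.33)&(P[...,1]<.49)&(P[...,0]>.44)&(P[...,0]<.60)&(im["frame"].mean(2)<110)
m[:,:205]=0; m[:,352:]=0; q=P[m]; print(cv2.minAreaRect((q[:,:2]*1000).astype(np.float32)))
im=np.load("w8.npy",allow_pickle=True).item(); P=cloud(im); 
E
```

```text
[[0.5888 0.4711 0.02  ]
 [0.5847 0.3427 0.02  ]
 [0.454  0.3475 0.02  ]
 [0.4592 0.4757 0.02  ]] [0.52169611 0.40926651 0.02      ]
[0.12847197 0.13077445 0.12834514 0.12967074] [-91.81190637 177.9096837   87.6956232   -2.03455121]
((522.7938842773438, 409.93975830078125), (128.88516235351562, 130.11524963378906), 88.03416442871094)
```

```bash
python3 -m pendant '[[[0,0.04,0.025,-0.02,-4.5],[0,0.073,0.0455,-0.06,-4.5],[0,0.073,0.0455,-0.12,-4.5],[0,0.073,0.0455,-0.17,-4.5],[0,0.073,0.0455,-0.185,-4.5]]]' 60
python3 -m pendant '[[[0,0,0,-0.01,0],[0,0,0,-0.018,0],[0,0,0,-0.022,0],[0,0,0,-0.022,0]]]'
```

```text
t: 26.28
tcp_pos: [0.5216, 0.4076, 0.0426]
ee_rot: [3.136, -0.058, -0.006]
wrist_force: [0.1, 0.5, -4.2]
width: 0.51
grip_force: 62.7
t: 26.78
tcp_pos: [0.5228, 0.4113, 0.0244]
ee_rot: [-3.14, 0.054, -0.001]
wrist_force: [-0.1, 0.2, -3.7]
width: 0.507
grip_force: 62.7
```

```bash
python3 -m pendant '[[[0,0,0,-0.003,0],[0,0,0,-0.005,0],[0,0,0,-0.0065,0],[0,0,0,-0.0065,0]]]'
python3 -m pendant '[[[0,0,0,-0.0015,0],[0,0,0,-0.0015,0]]]'
```

```text
t: 27.28
tcp_pos: [0.5225, 0.4111, 0.0174]
ee_rot: [-3.141, 0.054, -0.0]
wrist_force: [-0.5, -0.6, -2.0]
width: 0.507
grip_force: 63.2
t: 27.52
tcp_pos: [0.5225, 0.4111, 0.0173]
ee_rot: [3.141, -0.054, 0.0]
wrist_force: [-3.4, -3.4, 7.9]
width: 0.506
grip_force: 64.4
```

```bash
python3 -m pendant '[[[0.04,0,0,0.001,0],[0.065,0,0,0.001,0],[0.065,0,0,0.001,0],[0.065,0,0,0.001,0],[0.065,0,0,0.05,0]]]' 40
python3 -m pendant '[[[0.065,0,0,0.06,0],[0.065,0,0,0.12,0],[0.085,-0.01,-0.05,0.18,5],[0.085,-0.02,-0.11,0.18,10],[0.085,-0.03,-0.17,0.18,15]]]' 40
python3 -m pendant '[[[0.085,-0.01,-0.06,0,0],[0.085,-0.02,-0.12,0,0],[0.085,-0.03,-0.18,0,0],[0.085,-0.04,-0.24,0,0],[0.085,-0.04,-0.30,0,0]]]' 40
python3 -m pendant '[[[0.085,0,-0.05,-0.03,0],[0.085,0,-0.085,-0.08,0],[0.085,0,-0.085,-0.13,0],[0.085,0,-0.085,-0.13,0]]]'
```

```text
t: 28.15
tcp_pos: [0.5202, 0.4089, 0.062]
ee_rot: [3.135, -0.054, -0.011]
wrist_force: [0.5, -0.1, 0.9]
width: 0.76
grip_force: 0.0
t: 28.78
tcp_pos: [0.4941, 0.2479, 0.2469]
ee_rot: [-3.12, -0.362, -0.005]
wrist_force: [1.1, -0.6, -0.2]
width: 0.998
grip_force: 0.0
t: 29.4
tcp_pos: [0.4531, -0.0527, 0.2458]
ee_rot: [3.121, 0.357, 0.002]
wrist_force: [0.9, -0.2, 0.3]
width: 0.999
grip_force: 0.0
t: 29.9
tcp_pos: [0.451, -0.1356, 0.1127]
ee_rot: [-3.119, -0.355, 0.012]
wrist_force: [0.6, 0.2, 0.8]
width: 0.993
grip_force: 0.0
```

```bash
python3 -m pendant '[[[0.085,0.004,-0.006,-0.02,0],[0.085,0.004,-0.006,-0.02,0],[0.085,0.004,-0.006,-0.02,0]]]'
python3 - <<'E'
from h import *
im=r.get_image("wrist"); print(r.state()["tcp_pos"]); blocks(im)
E
```

```text
t: 30.28
tcp_pos: [0.459, -0.1416, 0.0972]
ee_rot: [3.12, 0.357, 0.004]
wrist_force: [-0.1, -0.3, -0.1]
width: 0.992
grip_force: 0.0
[ 0.45883864 -0.14167574  0.09706713]
top [ 453.6 -141.9] [64.3 43.6] 13.1 z 0.0527
  hole 454.6 -141.7 r 14.2
top [ 451.  -245.6] [46.9 53.8] 87.4 z 0.0525
```

```bash
python3 -m pendant '[[[0.085,-0.004,-0.0005,-0.03,0],[0.085,-0.004,-0.0005,-0.07,0],[0.085,-0.004,-0.0005,-0.08,0],[0.085,-0.004,-0.0005,-0.08,0],[0.0,-0.004,-0.0005,-0.08,0]]]' 50
python3 -m pendant '[[[0,0,0,0,0],[0,0,0,0,0],[0,0,0,0,0],[0,0,0,0,0]]]' 60
python3 -m pendant '[[[0,0,0,0.01,0],[0,0,0,0.03,0],[0,0,0,0.08,0],[0,0,0,0.12,0],[0,0,0,0.12,-10]]]' 60
```

```text
t: 30.95
tcp_pos: [0.455, -0.1427, 0.0168]
ee_rot: [3.12, 0.356, 0.004]
wrist_force: [-0.4, -0.3, 1.3]
width: 0.811
grip_force: 0.0
t: 31.45
tcp_pos: [0.4546, -0.1422, 0.0166]
ee_rot: [3.121, 0.356, 0.003]
wrist_force: [-1.3, 1.1, 7.4]
width: 0.508
grip_force: 62.2
t: 32.08
tcp_pos: [0.4557, -0.1432, 0.139]
ee_rot: [3.139, 0.074, 0.011]
wrist_force: [0.7, -0.8, -4.1]
width: 0.504
grip_force: 62.6
```

```bash
python3 - <<'E'
from h import *
r.get_image("wrist"); im=r.get_image("wrist"); cv2.imwrite("pics/w10.png",im["frame"]); print(r.state()["tcp_pos"])
for im in (im,np.load("w1.npy",allow_pickle=True).item()):
    P=cloud(im); z=P[...,2]; q=P[(z>.016)&(z<.025)&(P[...,0]>.55)&(P[...,0]<.73)&(abs(P[...,1]+.14)<.09)][:,:2]
    A=np.c_[2*q,np.ones(len(q))]; s=np.linalg.lstsq(A,(q**2).sum(1),rcond=None)[0]; print("pan",s[:2],np.sqrt(s[2]+s[0]**2+s[1]**2),len(q),q.min(0),q.max(0))
E
```

```text
[ 0.45354741 -0.14259081  0.13635954]
pan [ 0.6392147  -0.13968693] 0.06966110797713981 1509 [ 0.56763676 -0.20778542] [ 0.61845477 -0.07321492]
pan [ 0.64013779 -0.13944408] 0.07036700574314425 701 [ 0.56770796 -0.21192646] [ 0.65386951 -0.066549  ]
```

View pics/w10.png

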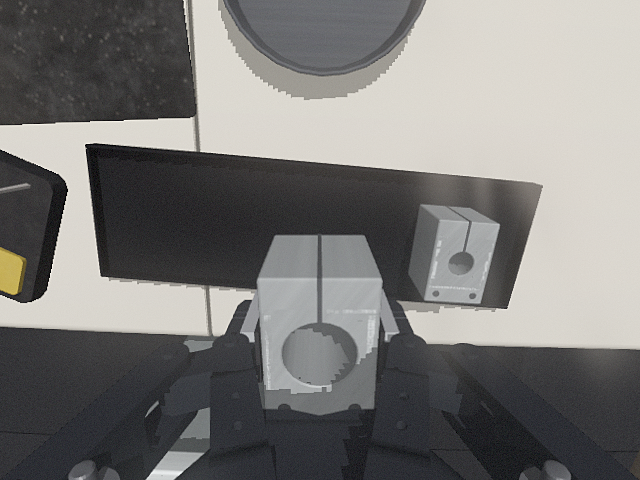

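The pan's near rim is at (325,72), and the right block stands undisturbed at (460,255). Carrying the block to the pan.

```bash
python3 -m pendant '[[[0,0.055,0.001,0,0],[0,0.11,0.002,0,0],[0,0.165,0.003,0,0],[0,0.1865,0.003,-0.04,0],[0,0.1865,0.003,-0.09,0]]]' 60
python3 -m pendant '[[[0,0,0,-0.01,0],[0,0,0,-0.018,0],[0,0,0,-0.018,0],[0,0,0,-0.018,0]]]'
```

```text
t: 32.8
tcp_pos: [0.6426, -0.1389, 0.0442]
ee_rot: [-3.14, -0.09, -0.004]
wrist_force: [-0.7, 0.2, -4.1]
width: 0.505
grip_force: 62.6
t: 33.3
tcp_pos: [0.6414, -0.1398, 0.0294]
ee_rot: [3.14, 0.083, 0.005]
wrist_force: [1.0, -1.2, -2.3]
width: 0.503
grip_force: 62.3
```

```bash
python3 -m pendant '[[[0,0,0,-0.004,0],[0,0,0,-0.008,0],[0,0,0,-0.01,0],[0,0,0,-0.011,0],[0,0,0,-0.011,0]]]'
python3 -m pendant '[[[0,0,0,-0.0015,0],[0,0,0,-0.0015,0]]]'
```

```text
t: 33.92
tcp_pos: [0.6401, -0.1394, 0.0167]
ee_rot: [-3.14, -0.083, 0.001]
wrist_force: [-1.9, 1.5, 1.2]
width: 0.503
grip_force: 63.0
t: 34.17
tcp_pos: [0.6401, -0.1394, 0.0167]
ee_rot: [-3.14, -0.083, 0.001]
wrist_force: [-6.4, 1.2, 10.7]
width: 0.509
grip_force: 64.2
```

```bash
python3 -m pendant '[[[0.04,0,0,0.001,0],[0.065,0,0,0.001,0],[0.065,0,0,0.001,0],[0.065,0,0,0.001,0],[0.065,0,0,0.05,0]]]' 40
python3 -m pendant '[[[0.065,0,0,0.06,0],[0.065,-0.03,0.03,0.12,0],[0.065,-0.08,0.06,0.18,0],[0.065,-0.13,0.09,0.24,0],[0.065,-0.18,0.12,0.28,0]]]' 40
python3 -m pendant '[[[0.065,0,0.05,0,0],[0.065,0,0.1,0,0],[0.065,0,0.1,0,0]]]' 40
python3 - <<'E'
from h import *
im=r.get_image("side"); P=cloud(im); z=P[...,2]
for n,c in dict(pass_=(.5225,.411),scrap=(.640,-.1395),keep=(.446,-.2465),gauge=(.490,.238)).items():
    h=.121 if n=="gauge" else .053
    q=P[(abs(P[...,0]-c[0])<.045)&(abs(P[...,1]-c[1])<.045)&(abs(z-h)<.007)]
    print(n,len(q),q.mean(0).round(4) if len(q) else 0, cv2.minAreaRect((q[:,:2]*1000).astype(np.float32)) if len(q) else 0)
print(r.state()["tcp_pos"],r.state()["t"])
E
```

```text
t: 34.8
tcp_pos: [0.6373, -0.1388, 0.0613]
ee_rot: [-3.139, -0.083, 0.014]
wrist_force: [1.0, 0.3, 0.8]
width: 0.761
grip_force: 0.0
t: 35.42
tcp_pos: [0.4996, -0.043, 0.3082]
ee_rot: [3.14, 0.082, 0.003]
wrist_force: [-0.2, -0.9, 1.4]
width: 0.762
grip_force: 0.0
t: 35.8
tcp_pos: [0.5, 0.061, 0.3067]
ee_rot: [-3.138, -0.095, -0.002]
wrist_force: [0.3, -0.5, -0.7]
width: 0.758
grip_force: 0.0
pass_ 506 [0.5166 0.4147 0.0516] ((517.3231201171875, 412.88519287109375), (46.95140075683594, 65.23756408691406), 87.21359252929688)
scrap 194 [ 0.6323 -0.1375  0.0522] ((634.4132690429688, -137.62477111816406), (63.831695556640625, 48.009483337402344), 3.0415186882019043)
keep 222 [ 0.4397 -0.242   0.0524] ((440.29736328125, -245.57440185546875), (52.90898513793945, 65.65222930908203), 86.94108581542969)
gauge 84 [0.4837 0.2429 0.1191] ((484.1547546386719, 241.9476318359375), (24.669187545776367, 26.14352035522461), 20.220800399780273)
[0.50026293 0.05803468 0.30647173] 35.85
```

Everything is upright and in place, and the robot is clear, so I'm handing in.

```bash
python3 -c "
from cell import r
print(r.hand_in())"
```

```text
the job is handed in; nothing more can be done
None
```

Job handed in at about 36 s: the left block passed and is in the square tray, the middle block took the gauge to the flange and is in the round scrap pan, the right block refused the go section and stays in the long tray, and the gauge hangs back in its stand.

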